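# Plug the relay into its rail socket at the vision bench

## Robot

A 7-joint arm with a two-finger parallel gripper is mounted at the origin on the work surface. World frame = base frame: x ahead of the robot, y to its left, z up, the work surface at z = 0. Lengths are in m, angles in degrees, forces in N, time in s.
With the tool pointing down it reaches from about 0.425 to 0.925 m from the base axis. Payload 6.8 kg.
Tool frame: the origin (TCP) lies between the finger pads; the fingertips stand ctrl.tips_ahead ahead of it and the grasp point (between the pads) lies 11 mm behind it (ctrl.tips_ahead is the distance from the TCP to the fingertips, in m); z points along the fingers, y is the line along which they close (so a half turn about z gives the same grasp; the last joint's range is limited). The gripper opens to 88 mm and grips with 3 to 60 N. Pads are 20 mm wide; open, the fingers measure 115 mm over their backs; the gripper's body (75 mm by 178 mm) begins 61 mm behind the grasp point.
Start: joints at [-6.194, 27.33, 1.283, 89.118, -0.659, 63.558, -4.761], TCP at [0.675, 0, 0.231] pointing down, gripper open.
Joint ranges: [-169.35, 169.35], [-19.33, 120.38], [-80.79, 83.38], [13.8, 139.57], [-78.32, 258.32], [9.67, 109.79], [-169.56, 169.56]. Speed limits (degrees/s): [136.94, 136.94, 180, 180, 180, 180, 180].

## Interface

Orientations are given as [roll, pitch, yaw] about the fixed x, y, z axes, in that order (R = Rz(yaw) Ry(pitch) Rx(roll)).
In Python, from station import ctrl gives the robot as it stands.
- The arm moves only by the shell command python3 -m pendant 'ROWS' [FORCE]. ROWS is JSON, a list of rows, each an object with "delta_pos": the shift along the tool's x, y, z scaled (see below), a list of three; "delta_rot": the turn, a rotation vector about the tool's x, y, z scaled (see below), a list of three; "gripper": the opening, from 0 (shut) to 1 (fully open). A call has 1 to 5 rows; each row is the pose to reach, as a shift and turn from the pose commanded when the call began, along the tool's axes at that moment, turning the shorter way round; what a row does not reach only later rows make up. The controller multiplies each number of a shift by 0.8 m and each number of a turn by pi rad. A row lasts 1/10 s, in which the tool goes at most 50 mm and 8.59 degrees, less where a joint would pass 70% of its speed; a pose out of reach is approached as far as the arm can. A call with a number of a shift or a turn outside -1 to 1 is refused whole. A call with a gripper value outside its range is refused whole. The fingers move at their own pace and stop on an object; FORCE is the grip in N (left out, the last holds). Time passes only in rows, so rows that repeat a pose let the fingers close. It gives the time, the measured TCP pose, the force, the opening and the grip force at its end, in the units of the state.
- ctrl.observe(): the state, without advancing time (a new reading comes with each control period).
- ctrl.capture(name): name is "scene" or "side" or "wrist"; returns a dict with "img" (400x640x3 uint8, red, green, blue), "K" (3x3 intrinsics, pixels), "k1" (the pictures are not rectified: a ray, as slopes to the right and down, at radius r is drawn at 1 + k1 r^2 times it, then the intrinsics apply), "rvec" (rotation vector, rad) and "tvec" (3), from world to camera coordinates, as OpenCV has them; the wrist camera has in their place "tool_from_camera" (4x4, takes a point from camera to tool coordinates, whose origin is the TCP and whose axes are the flange's). Camera axes: x right, y down, z forward; pixel columns grow to the right and rows downward; lengths in m; the calibration is good to about 2 mm. A picture is of the moment at which its call begins: read the wrist's pose just before it. There is no depth.
- ctrl.finish_job(): hands the job in; it is judged then, once.
Trained networks look in the newest picture that a camera, given by its name, has taken for a name from the list of things; names that differ only in an ending like _2 or _b are one class to them, and where a whole thing is asked for, a point or a joint stands for the part that bears it (a point fixed in the world has none). Each returns a list of dicts, best first, with "conf" (0 to 1); they miss things now and then, are a little off and sometimes report something else, mostly with a low value. They report only what shows in the picture. A call takes as long as a camera call. They do not tell look-alikes from the thing itself.
- ctrl.boxes_of(camera, label): "xy" ([column, row] in pixels, amid what is visible of it).
- ctrl.spot_point(camera, label): "xy" ([column, row] in pixels: a listed point, or the origin of a listed thing).
The state is a dict: "clock": time; "joint_pos": joint angles; "joint_velocities": joint speeds; "tau": joint torques, N m; "position": TCP position; "tcp_rot": TCP orientation; "contact_force": force on the tool from outside, world axes, zero at the start; "torque": the same for the moment, N m; "gripper_width": finger opening in m; "gripper_force": force on a finger pad.
Only numpy, scipy, OpenCV 4.12 (cv2) and the standard library are available. Lean on these libraries where they do the work, as an engineer would, in place of code of your own. Each camera call takes 0.05 s, during which the arm holds its last target. There are 200 camera calls.

## Task

Plug the blue relay into the empty white socket on the metal rail: foot down in the hole, upright and fully home, without forcing it, then let go of it. The socket is clipped on somewhere near the middle of the rail, so find by eye or by touch where it is. Leave the orange relay, the round connector and the power brick alone.

Things in the scene. Friction and masses are not known exactly. Their poses are not given: they have to be found in the camera images.
- blue_relay: The relay to plug in: a blue block 32 x 26 mm (its x, y) and 40 mm high over a black plug foot 22 x 16 mm (x, y) and 12 mm high; 52 mm high in all, about 60 g. It stands upright on its foot. Origin: centre of the foot's underside, z up. The same either way round (half a turn).
- blue_relay_foot (a point): Centre of the underside of the blue relay's foot (same point and axes as blue_relay).
- rail: Fixed aluminium plate 100 x 200 x 8 mm (x, y, z) on the table, with a steel rail 35 mm wide along its y, rail top 15.5 mm above the table. Origin: centre of the plate's underside, z up. Grey terminal blocks 39.5 mm high (from the table) stand on both ends of the rail, beyond 73 mm from its middle. The white relay socket is clipped on between them, square to the rail, centred across it, firm.
- rail_mid (a point): Point at socket-top height (45.5 mm above the table) over the rail's middle; axes as the rail. The socket's centre lies up to 14 mm to either side of it along y: not measured. Socket: white block 50 x 36 mm (x, y), 30 mm high, flat top.
- rail_seat (a point): Point 33.5 mm above the table over the rail's middle: height of the underside of a seated relay's foot, when the blue block rests on the socket's top, its x along the rail's x (either way round). The plug hole, in the middle of the socket's top, is 23.5 mm in x, 17.5 mm in y, 13.5 mm deep, with a 1.5 mm chamfer round its mouth.
- orange_relay: Bystander: a relay of the same shape and size, orange, standing on its foot. Origin: centre of the foot's underside.
- connector: Bystander: round steel connector, 26 mm in diameter, 34 mm high, standing upright. Origin: centre of its underside.
- brick: Bystander: black power brick, 50 x 110 x 32 mm (x, y, z), lying flat. Origin: centre of its underside.
Things that resemble listed ones, but are neither listed nor needed, are in the scene too. Of the things that look like the blue_relay, take the one that is nearest to the robot's base at the start.

How it is judged:
By the outcome, as a careful person would: the job done as asked, in the order asked, and still so for the second after the job is handed in, with the robot touching nothing.
It also fails if it takes over 51 s, if anything falls off the work surface, if the arm or the gripper's body presses on something with over 40 N, if the wrist force passes 120 N, or if a joint passes its speed limit or range.

## Working session

There is one attempt and no reset: what is moved stays moved. The work goes in short steps, Python scripts to look and compute and a shell command to move; the robot and the scene stay as the last step left them, time stands still between calls to the robot, and variables do not carry over. Pictures are saved under pics/ and viewed, at most 10 in all, crops included, and the job is handed in when it is done.

```bash
ls; mkdir -p pics
cat > h.py <<'E'
import numpy as np, cv2
from scipy.spatial.transform import Rotation as R
from station import ctrl
def cam(c, st=None):
    if "rvec" in c:
        Rw=R.from_rotvec(np.ravel(c["rvec"])).as_matrix().T; o=-Rw@np.ravel(c["tvec"])
    else:
        T=np.eye(4);T[:3,:3]=R.from_euler("xyz",st["tcp_rot"],degrees=True).as_matrix();T[:3,3]=st["position"]
        T=T@np.array(c["tool_from_camera"]);Rw=T[:3,:3];o=T[:3,3]
    return Rw,o
def dist(c):return np.array([c["k1"],0,0,0,0.])
def toworld(c,xy,z,st=None):
    Rw,o=cam(c,st)
    p=cv2.undistortPoints(np.array([[xy]],float),np.array(c["K"]),dist(c)).ravel()
    d=Rw@[p[0],p[1],1]; return o+d*(z-o[2])/d[2]
def topix(c,P,st=None):
    Rw,o=cam(c,st); q=(np.atleast_2d(P)-o)@Rw
    return cv2.projectPoints(q,np.zeros(3),np.zeros(3),np.array(c["K"]),dist(c))[0].reshape(-1,2)
def save(n,img):cv2.imwrite(f"pics/{n}.png",img[:,:,::-1])
E
python3 - <<'E'
from h import *
st=ctrl.observe();print({k:np.round(v,3) for k,v in st.items()},ctrl.tips_ahead)
for n in["scene","wrist"]:
    s=ctrl.observe();c=ctrl.capture(n);save(n+"0",c["img"])
    print(n,c["K"],c["k1"],np.round(cam(c,s)[1],3))
    for l,z in[("blue_relay",0),("rail",0),("rail_mid",.0455),("orange_relay",0),("connector",0),("brick",0)]:
        for d in ctrl.spot_point(n,l)[:4]:print(n,l,round(d["conf"],2),np.round(d["xy"]),np.round(toworld(c,d["xy"],z,s)[:2],3))
E
```

```text
pics
{'clock': np.float64(0.0), 'joint_pos': array([-6.193, 27.374,  1.279, 89.175, -0.659, 63.558, -4.76 ]), 'joint_velocities': array([-0.059, -0.035, -0.028, -0.042,  0.032, -0.056, -0.073]), 'tau': array([-1.0000e-03, -5.8285e+01,  1.5340e+00, -2.7261e+01, -5.4000e-02,
        1.7000e-02,  0.0000e+00]), 'position': array([ 0.674, -0.   ,  0.23 ]), 'tcp_rot': array([-1.79901e+02,  6.00000e-03,  9.00020e+01]), 'contact_force': array([-0.125, -0.04 , -0.558]), 'torque': array([-0.01 ,  0.004, -0.035]), 'gripper_force': np.float64(0.0), 'gripper_width': np.float64(0.088)} 0.008
scene [[380.04636385   0.         321.5961502 ]
 [  0.         380.04636385 193.99120406]
 [  0.           0.           1.        ]] -0.08096187826367232 [0.876 0.451 0.781]
scene blue_relay 0.84 [348. 225.] [0.544 0.105]
scene blue_relay 0.83 [352. 263.] [0.598 0.191]
scene blue_relay 0.82 [279. 234.] [0.693 0.033]
scene blue_relay 0.66 [305. 222.] [0.625 0.039]
scene rail 0.67 [261. 139.] [ 0.576 -0.262]
scene rail_mid 0.66 [262. 129.] [ 0.573 -0.251]
scene orange_relay 0.59 [422. 284.] [0.502 0.317]
scene connector 0.67 [304. 254.] [0.676 0.11 ]
scene brick 0.61 [334. 332.] [0.722 0.291]
wrist [[326.38788766   0.         317.30967499]
 [  0.         326.38788766 197.92549485]
 [  0.           0.           1.        ]] -0.06652336870779985 [0.676 0.085 0.386]
wrist blue_relay 0.83 [336. 145.] [0.698 0.027]
wrist blue_relay 0.7 [198.  72.] [0.541 0.11 ]
wrist blue_relay 0.59 [268. 130.] [0.619 0.045]
wrist rail_mid 0.82 [241. 361.] [ 0.574 -0.253]
wrist connector 0.96 [312.  64.] [0.67  0.117]
```

View pics/scene0.png

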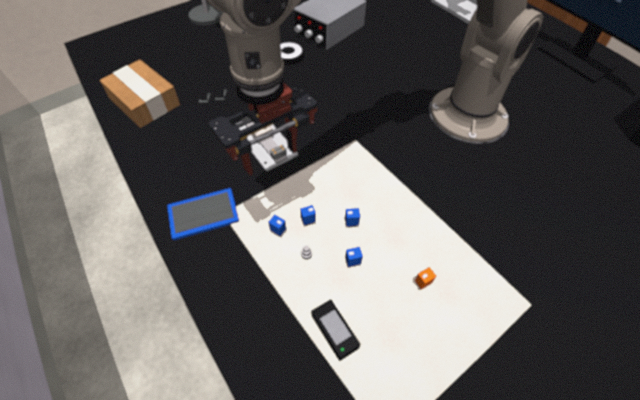

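View pics/wrist0.png

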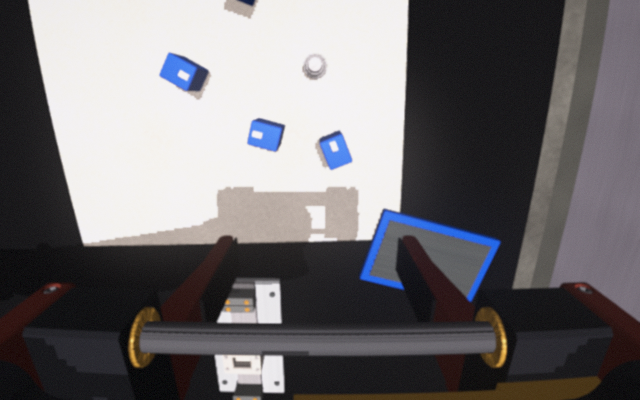

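The scene picture shows four blue blocks on the white sheet: (352,216), (354,256), (278,225) and (308,215). It also shows the orange relay at (426,277), the connector at (306,253) and the brick at (335,330). The wrist picture shows the rail below the gripper, with the white socket and its hole near (241,361).

The blue candidates lie at about 0.55, 0.63, 0.69 and 0.63 m from the base. Scene pixel (352,216), which is wrist pixel (185,72) at about (0.544, 0.105), is clearly nearest. I'll move over it and confirm in an enlarged crop.

```bash
python3 -m pendant '[{"delta_pos":[0.0375,-0.1625,0.0375],"delta_rot":[0,0,0],"gripper":1},{"delta_pos":[0.0375,-0.1625,0.0375],"delta_rot":[0,0,0],"gripper":1},{"delta_pos":[0.0375,-0.1625,0.0375],"delta_rot":[0,0,0],"gripper":1},{"delta_pos":[0.0375,-0.1625,0.0375],"delta_rot":[0,0,0],"gripper":1},{"delta_pos":[0.0375,-0.1625,0.0375],"delta_rot":[0,0,0],"gripper":1}]'
python3 - <<'E'
from h import *
s=ctrl.observe();c=ctrl.capture("wrist");im=c["img"]
print(s["position"],s["tcp_rot"])
for d in ctrl.spot_point("wrist","blue_relay")[:4]:print(round(d["conf"],2),np.round(d["xy"]),np.round(toworld(c,d["xy"],0,s)[:2],4))
for d in ctrl.spot_point("wrist","rail_mid")[:4]:print('mid',round(d["conf"],2),np.round(d["xy"]),np.round(toworld(c,d["xy"],.0455,s)[:2],4))
hsv=cv2.cvtColor(im,cv2.COLOR_RGB2HSV)
m=cv2.inRange(hsv,(105,150,60),(130,255,255))
# top face: brighter blue
n,lab,stt,cen=cv2.connectedComponentsWithStats(m)
for i in range(1,n):
    if stt[i,4]>150:
        sel=lab==i;v=hsv[...,2][sel];print(stt[i],cen[i].round(1),np.percentile(v,[5,25,50,75,95]))
save("wrist1",im)
o=ctrl.capture("scene");print("base pixel",topix(o,[[0,0,0]]))
x,y=topix(c,[[0.544,0.105,0.03]],s)[0].astype(int);x0=max(x-70,0);y0=max(y-60,0)
save("crop1",cv2.resize(im[y0:y+60,x0:x+70],None,fx=5,fy=5,interpolation=cv2.INTER_CUBIC));print(x0,y0)
E
```

```text
clock: 1.2
position: [0.5452, 0.0302, 0.2012]
tcp_rot: [179.9, -0.0, 90.0]
contact_force: [1.5, 0.3, 0.0]
gripper_width: 0.0878
gripper_force: 0.0
[0.54520525 0.03016954 0.20120794] [ 1.79935900e+02 -7.21716597e-03  9.00329707e+01]
0.86 [312. 102.] [0.541  0.1073]
0.77 [384. 158.] [0.6206 0.0476]
0.6 [368.  14.] [0.5969 0.1923]
0.59 [448. 175.] [0.6948 0.0278]
mid 0.87 [337. 399.] [ 0.5718 -0.2567]
[358   0  43  25 595] [378.   10.1] [ 88. 198. 215. 217. 219.]
[290  84  40  38 775] [308.6 101.9] [200. 217. 220. 221. 223.]
[377 155  37  32 693] [396.  170.2] [145. 203. 207. 210. 214.]
[453 170  30  35 635] [467.4 187.9] [134.7 197.  201.  203.  206. ]
[ 467  242  136   63 1740] [527.4 265.7] [ 75. 142. 183. 193. 197.]
base pixel [[467.9948406  113.96242043]]
244 44
```

View pics/crop1.png

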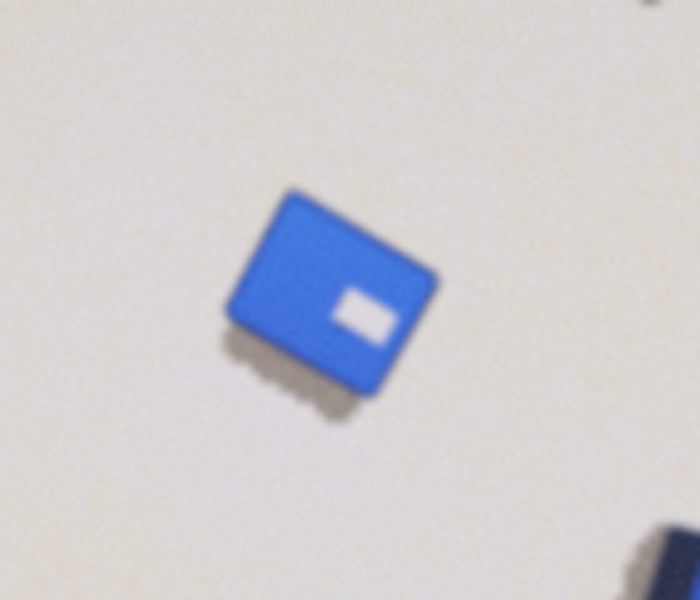

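The crop shows the block from nearly straight above: a blue top with a white label, corners in crop pixels at about (292,188), (440,280), (370,398) and (228,312), turned roughly 30° in the image. The base projects to scene pixel (468,114), so this is the nearest blue relay. Next I'll measure its pose and the rail's.

Run:
```python
from h import *
s=ctrl.observe();c=ctrl.capture("wrist");im=c["img"]
hsv=cv2.cvtColor(im,cv2.COLOR_RGB2HSV)
m=cv2.inRange(hsv,(105,120,60),(130,255,255));m=cv2.morphologyEx(m,cv2.MORPH_CLOSE,np.ones((3,3)))
n,lab,stt,cen=cv2.connectedComponentsWithStats(m)
i=lab[101,300];k=cv2.findContours((lab==i).astype(np.uint8),0,2)[0][0].reshape(-1,2)
w=np.array([toworld(c,p,.052,s)[:2] for p in k])*1000
r=cv2.minAreaRect(w.astype(np.float32));b=cv2.boxPoints(r);print(r,b.round(1))
e=b[1]-b[0];f=b[2]-b[1];l=e if np.hypot(*e)>np.hypot(*f) else f
print("long axis deg",np.degrees(np.arctan2(l[1],l[0])), s["position"])
```

```text
((539.58203125, 107.39239501953125), (24.68049430847168, 30.36551856994629), 59.88672637939453) [[520.3 104.3]
 [546.5  89.1]
 [558.9 110.4]
 [532.6 125.7]]
long axis deg -30.113289 [0.54662955 0.02965582 0.20110784]
```

Its top centre is at (539.6, 107.4) mm with the long axis at −30°. I'll hover over it, turn, descend and grip.

```bash
python3 -m pendant '[{"delta_pos":[0.0968,-0.0068,0.1262],"delta_rot":[0,0,0.167],"gripper":1},{"delta_pos":[0.0968,-0.0068,0.1262],"delta_rot":[0,0,0.167],"gripper":1},{"delta_pos":[0.0968,-0.0068,0.1262],"delta_rot":[0,0,0.167],"gripper":1},{"delta_pos":[0.0968,-0.0068,0.1262],"delta_rot":[0,0,0.167],"gripper":1},{"delta_pos":[0.0968,-0.0068,0.1262],"delta_rot":[0,0,0.167],"gripper":1}]'
python3 - <<'E'
from h import *
s=ctrl.observe();c=ctrl.capture("wrist");im=c["img"];print(s["position"],s["tcp_rot"])
hsv=cv2.cvtColor(im,cv2.COLOR_RGB2HSV)
save("wrist2",im)
E
```

```text
clock: 1.95
position: [0.5398, 0.1081, 0.0987]
tcp_rot: [-180.0, 0.1, 60.0]
contact_force: [0.3, -0.2, 0.1]
gripper_width: 0.0879
gripper_force: 0.0
[0.53977596 0.10805649 0.09874834] [-1.79961200e+02  6.84683456e-02  5.99760323e+01]
```

View pics/wrist2.png

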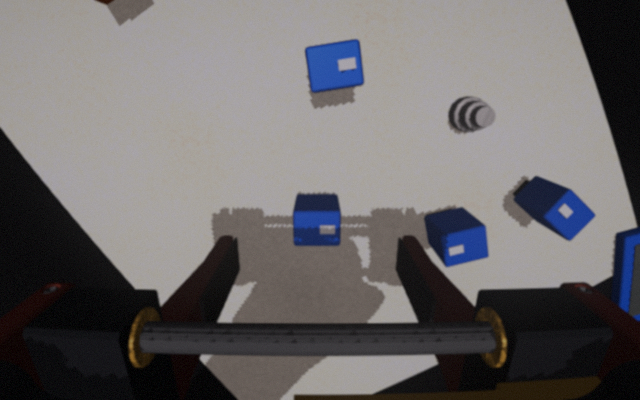

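The picture shows the relay centred between the fingers at (317,220), square to them. The neighbouring blue relay at (456,237) is clear of the right finger. I'll descend and grip.

```bash
python3 -m pendant '[{"delta_pos":[0,0,0.05],"delta_rot":[0,0,0],"gripper":1},{"delta_pos":[0,0,0.09],"delta_rot":[0,0,0],"gripper":1},{"delta_pos":[0,0,0.09],"delta_rot":[0,0,0],"gripper":1},{"delta_pos":[0,0,0.09],"delta_rot":[0,0,0],"gripper":0},{"delta_pos":[0,0,0.09],"delta_rot":[0,0,0],"gripper":0}]' 20
python3 -m pendant '[{"delta_pos":[0,0,0],"delta_rot":[0,0,0],"gripper":0},{"delta_pos":[0,0,0],"delta_rot":[0,0,0],"gripper":0},{"delta_pos":[0,0,0],"delta_rot":[0,0,0],"gripper":0},{"delta_pos":[0,0,0],"delta_rot":[0,0,0],"gripper":0},{"delta_pos":[0,0,0],"delta_rot":[0,0,0],"gripper":0}]'
```

```text
clock: 2.5
position: [0.5412, 0.1074, 0.0296]
tcp_rot: [179.9, -0.1, 59.9]
contact_force: [0.8, 0.8, -0.8]
gripper_width: 0.0752
gripper_force: 0.0
clock: 3.0
position: [0.5396, 0.1075, 0.0278]
tcp_rot: [180.0, -0.0, 59.9]
contact_force: [0.1, -0.6, -0.7]
gripper_width: 0.035
gripper_force: 0.0
```

```bash
python3 -m pendant '[{"delta_pos":[0,0,0],"delta_rot":[0,0,0],"gripper":0},{"delta_pos":[0,0,0],"delta_rot":[0,0,0],"gripper":0},{"delta_pos":[0,0,0],"delta_rot":[0,0,0],"gripper":0}]'
```

```text
clock: 3.3
position: [0.5396, 0.1075, 0.0278]
tcp_rot: [-180.0, -0.0, 59.9]
contact_force: [-1.1, 0.0, 1.4]
gripper_width: 0.032
gripper_force: 20.0
```

```bash
python3 -m pendant '[{"delta_pos":[0,0,-0.06],"delta_rot":[0,0,0],"gripper":0},{"delta_pos":[0,0,-0.12],"delta_rot":[0,0,-0.05],"gripper":0},{"delta_pos":[0,0,-0.18],"delta_rot":[0,0,-0.1],"gripper":0},{"delta_pos":[0,0,-0.1875],"delta_rot":[0,0,-0.14],"gripper":0},{"delta_pos":[0,0,-0.1875],"delta_rot":[0,0,-0.1667],"gripper":0}]'
python3 -m pendant '[{"delta_pos":[-0.05,0.008,0],"delta_rot":[0,0,0],"gripper":0},{"delta_pos":[-0.1,0.016,0],"delta_rot":[0,0,0],"gripper":0},{"delta_pos":[-0.15,0.024,0],"delta_rot":[0,0,0],"gripper":0},{"delta_pos":[-0.2,0.032,0],"delta_rot":[0,0,0],"gripper":0},{"delta_pos":[-0.25,0.04,0],"delta_rot":[0,0,0],"gripper":0}]'
python3 -m pendant '[{"delta_pos":[-0.06,0,0],"delta_rot":[0,0,0],"gripper":0},{"delta_pos":[-0.12,0,0],"delta_rot":[0,0,0],"gripper":0},{"delta_pos":[-0.18,0,0],"delta_rot":[0,0,0],"gripper":0},{"delta_pos":[-0.24,0,0],"delta_rot":[0,0,0],"gripper":0},{"delta_pos":[-0.29,0,0],"delta_rot":[0,0,0],"gripper":0}]'
python3 - <<'E'
from h import *
import time
s=ctrl.observe();c=ctrl.capture("wrist");im=c["img"];print(s["position"],s["tcp_rot"])
for l,z in(("rail_mid",.0455),("rail_seat",.0335),("rail",0)):
  for d in ctrl.spot_point("wrist",l)[:3]:print(l,round(d["conf"],2),np.round(d["xy"],1),np.round(toworld(c,d["xy"],z,s),4))
save("wrist3",im)
E
```

```text
clock: 3.8
position: [0.5409, 0.1077, 0.1802]
tcp_rot: [179.7, -0.1, 90.2]
contact_force: [-1.9, -0.6, -0.9]
gripper_width: 0.0322
gripper_force: 20.0
clock: 4.3
position: [0.5712, -0.0942, 0.1775]
tcp_rot: [-180.0, 0.0, 90.0]
contact_force: [1.1, 0.1, -1.5]
gripper_width: 0.0318
gripper_force: 20.0
clock: 4.8
position: [0.5702, -0.3277, 0.1774]
tcp_rot: [-180.0, 0.0, 89.8]
contact_force: [0.5, -0.4, -1.2]
gripper_width: 0.0317
gripper_force: 20.0
[ 0.57019478 -0.32769744  0.17739139] [-1.79965562e+02  3.82836848e-02  8.98456572e+01]
rail_mid 0.61 [320.2 105.1] [ 0.5741 -0.252   0.0455]
rail_seat 0.88 [319.5 105.3] [ 0.5736 -0.2526  0.0335]
rail 0.61 [320.1 101.4] [ 0.5744 -0.25    0.    ]
```

View pics/wrist3.png

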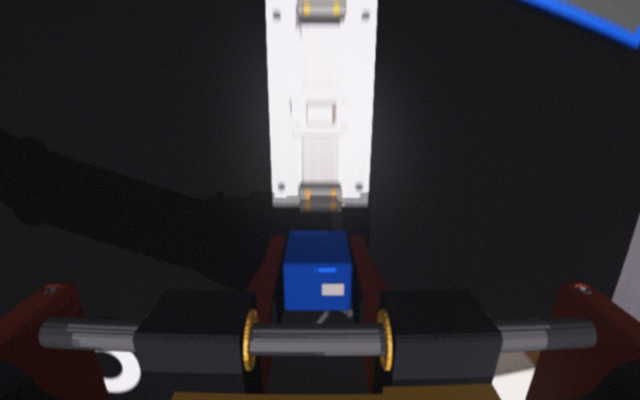

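The picture shows the held relay at (318,270), square in the fingers. The rail runs straight up the image, with the socket at about (320,113) and its hole dark-rimmed in the middle. I'll go lower for a finer measurement.

```bash
python3 -m pendant '[{"delta_pos":[0.01,0.003,0.08],"delta_rot":[0,0,0],"gripper":0},{"delta_pos":[0.01,0.003,0.08],"delta_rot":[0,0,0],"gripper":0},{"delta_pos":[0.01,0.003,0.08],"delta_rot":[0,0,0],"gripper":0},{"delta_pos":[0.01,0.003,0.08],"delta_rot":[0,0,0],"gripper":0}]'
python3 - <<'E'
from h import *
s=ctrl.observe();c=ctrl.capture("wrist");im=c["img"];print(s["position"],s["tcp_rot"])
import pickle;pickle.dump((s,c),open("w4.pkl","wb"))
for l,z in(("rail_mid",.0455),("rail_seat",.0335),("rail",0)):
  for d in ctrl.spot_point("wrist",l)[:1]:print(l,round(d["conf"],2),np.round(d["xy"],1),np.round(toworld(c,d["xy"],z,s),4))
# rectified plane view at z=.0455, 4 px/mm, x 0.529..0.619 right, y -0.18..-0.33 down
gx=np.linspace(.534,.614,320);gy=np.linspace(-.18,-.325,580)
P=np.array([[x,y,.0455] for y in gy for x in gx]);q=topix(c,P,s).astype(np.float32).reshape(580,320,2)
r=cv2.remap(im,q[...,0],q[...,1],cv2.INTER_CUBIC)
g=np.clip((r.astype(float)-60)*1.3,0,255).astype(np.uint8)
f=np.clip((r.astype(float)-200)*4.6,0,255).astype(np.uint8)
save("rect4",np.hstack([g,f]))
E
```

```text
clock: 5.4
position: [0.5741, -0.3159, 0.1144]
tcp_rot: [180.0, -0.0, 90.0]
contact_force: [-0.9, -0.2, -1.2]
gripper_width: 0.0317
gripper_force: 20.0
[ 0.57412636 -0.31585187  0.11444053] [ 1.79991303e+02 -8.77998829e-03  9.00240183e+01]
rail 0.58 [317.3 120.3] [ 0.5754 -0.2515  0.    ]
```

View pics/rect4.png

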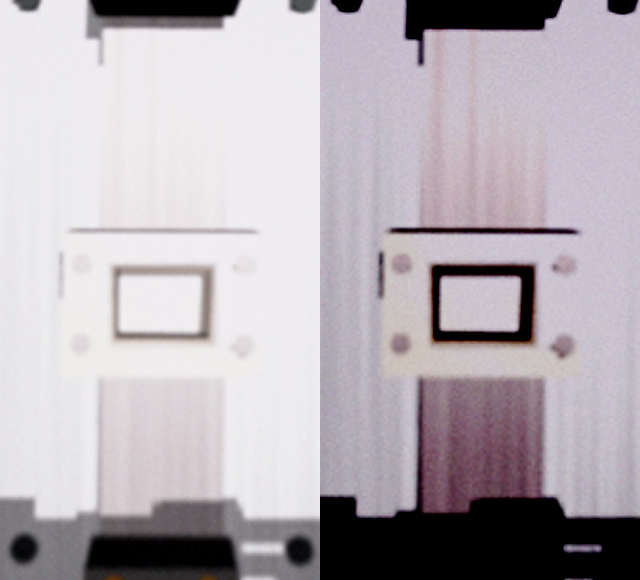

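The rectified view (4 px/mm, left panel) shows the socket spanning columns 65–259 and rows 231–377. Its hole mouth spans columns 112–214 and rows 265–342, so the centre is at (163,304), about (0.575, −0.256), with the yaw near 0. To find the wrist camera's bias, I'll compare the held relay, which the jaws centre in x, with its projected outline.

Run:
```python
from h import *
import pickle
s,c=pickle.load(open("w4.pkl","rb"));im=c["img"]
C=np.array(s["position"]); C=np.array([.5741,-.3154,.1152]) if 0 else C
def box(dy):
    top,bot=.0242,-.0158
    return np.array([C+[sx*.016,dy+sy*.013,z] for z in(top,bot) for sx,sy in((-1,-1),(1,-1),(1,1),(-1,1))])
x0,y0,f=250,200,5
cr=cv2.resize(im[y0:y0+120,x0:x0+140],None,fx=f,fy=f,interpolation=cv2.INTER_CUBIC)
q=(topix(c,box(0),s)-[x0,y0]+.5)*f
for a,b in((0,1),(1,2),(2,3),(3,0),(2,6),(3,7),(6,7)):
    cv2.line(cr,tuple(int(v) for v in q[a]),tuple(int(v) for v in q[b]),(255,255,0),1)
save("ov5",cr)
print((q/f+[x0,y0]).round(1))
```

```text
[[281.5 309.8]
 [348.6 309.8]
 [350.4 261.5]
 [279.3 261.5]
 [288.6 267.6]
 [342.6 267.6]
 [343.7 227.1]
 [287.2 227.1]]
```

View pics/ov5.png

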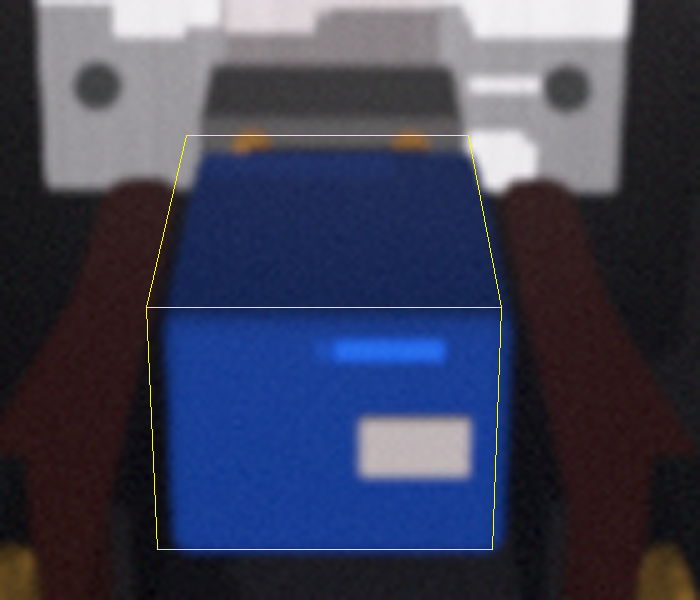

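Run:
```python
from h import *
import pickle
from scipy.optimize import least_squares
s,c=pickle.load(open("w4.pkl","rb"))
T=np.array(c["tool_from_camera"]);K=np.array(c["K"])
Rt=R.from_euler("xyz",s["tcp_rot"],degrees=True).as_matrix();C=np.array(s["position"])
A=(np.array([[165,313],[508,313],[173,549],[506,549],[203,153],[472,153]])/5+[250,200]-.5)
def relay(dy):return np.array([[-16,13,24.2],[16,13,24.2],[-16,-13,24.2],[16,-13,24.2],[-16,13,-15.8],[16,13,-15.8]])/1000+[0,dy,0]
def r2p(u,v):return [.534+u*.08/319,-.18-v*.145/579,.0455]
B=topix(c,np.array([r2p(*p) for p in((111.5,264.5),(214,264.5),(111.5,342.5),(214,342.5),(65,233),(259,233),(65,377),(259,377))]),s)
H=np.array([[sx*a,sy*b,0] for a,b in((13.25,10.25),(25,18)) for sy in(1,-1) for sx in(-1,1)])/1000
def proj(P,t,w):
    q=(P@Rt) # tool coords (P relative TCP, world axes)
    M=R.from_rotvec(w).as_matrix()
    q=(q-T[:3,3]-t)@T[:3,:3]@M
    return cv2.projectPoints(q,np.zeros(3),np.zeros(3),K,dist(c))[0].reshape(-1,2)
def res(p,sr=.004):
    t,w,dy,sx,sy=p[:3],p[3:6],p[6],p[7],p[8]
    S=H+[sx,sy,.0455-C[2]]
    return np.r_[(proj(relay(dy),t,w)-A).ravel(),(proj(S,t,w)-B).ravel(),t/.003,w/sr,dy/.003]
for sr in(.001,.004,.01):
    o=least_squares(res,np.r_[np.zeros(6),0,.001,.06],args=(sr,),x_scale=np.r_[[.001]*9])
    cov=np.linalg.inv(o.jac.T@o.jac)**1
    print(sr,(o.x*1000).round(2),"cost",round(o.cost,1),"sd y diff mm",1000*np.sqrt(cov[6,6]+cov[8,8]-2*cov[6,8]).round(5))
    print("TCP move dx,dy mm:",o.x[7]*1000,(o.x[8]-o.x[6])*1000); 
print(res(o.x)[:28].reshape(-1,2).round(1).tolist())
```

```text
0.001 [ 1.630e+00 -1.190e+00 -4.250e+00  1.400e-01 -2.000e-02  4.000e-02
 -1.630e+00 -6.100e-01  6.085e+01] cost 6.1 sd y diff mm 0.6
TCP move dx,dy mm: -0.6119887074578357 62.47749485099337
0.004 [ 1.47 -1.13 -4.35  2.09 -0.27  0.5  -1.47 -0.59 61.13] cost 5.9 sd y diff mm 0.64
TCP move dx,dy mm: -0.5902646730721073 62.595760926265676
0.01 [ 0.92 -0.98 -4.68  8.72 -1.04  1.37 -0.92 -0.57 62.08] cost 5.4 sd y diff mm 0.76
TCP move dx,dy mm: -0.5672662039915367 63.00018670108229
[[0.1, 0.5], [0.3, 0.4], [0.4, 0.3], [-1.0, 0.3], [-0.5, -0.8], [0.7, -0.9], [-0.4, -0.1], [0.0, -0.2], [-0.3, 0.7], [0.1, 0.7], [-0.1, 0.3], [0.3, 0.2], [-0.1, -0.7], [0.5, -0.8]]
```

```bash
python3 -m pendant '[{"delta_pos":[0.04,-0.0007,0],"delta_rot":[0,0,0],"gripper":0},{"delta_pos":[0.0775,-0.0007,0],"delta_rot":[0,0,0],"gripper":0},{"delta_pos":[0.0775,-0.0007,0.03],"delta_rot":[0,0,0],"gripper":0},{"delta_pos":[0.0775,-0.0007,0.0438],"delta_rot":[0,0,0],"gripper":0},{"delta_pos":[0.0775,-0.0007,0.0438],"delta_rot":[0,0,0],"gripper":0}]'
python3 - <<'E'
from h import *
s=ctrl.observe();c=ctrl.capture("side");C=np.array(s["position"]);print(C,s["tcp_rot"],cam(c)[1],c["K"][0][0])
import pickle;w=ctrl.capture("wrist");pickle.dump((s,c,w),open("w6.pkl","wb"))
u=topix(c,[C])[0].astype(int);print(u)
def crop(im,u,a,b,f):
    x0=int(np.clip(u[0]-a,0,640-2*a));y0=int(np.clip(u[1]-b,0,400-2*b));print(x0,y0)
    return cv2.resize(im[y0:y0+2*b,x0:x0+2*a],None,fx=f,fy=f,interpolation=cv2.INTER_CUBIC)
a=crop(c["img"],u,50,50,4);b=crop(w["img"],(317,240),50,75,4)
a=cv2.copyMakeBorder(a,0,200,0,0,cv2.BORDER_CONSTANT)
save("six",np.hstack([a,b]))
E
```

```text
clock: 6.1
position: [0.5719, -0.255, 0.0776]
tcp_rot: [-179.9, -0.0, 89.9]
contact_force: [-0.8, 0.5, -0.8]
gripper_width: 0.0319
gripper_force: 20.0
[ 0.57190096 -0.25501435  0.07760314] [-1.79856222e+02 -1.49137076e-02  8.98983018e+01] [0.39841323 0.69771473 0.53397228] 466.58446685275146
[361 119]
311 69
267 165
```

View pics/six.png

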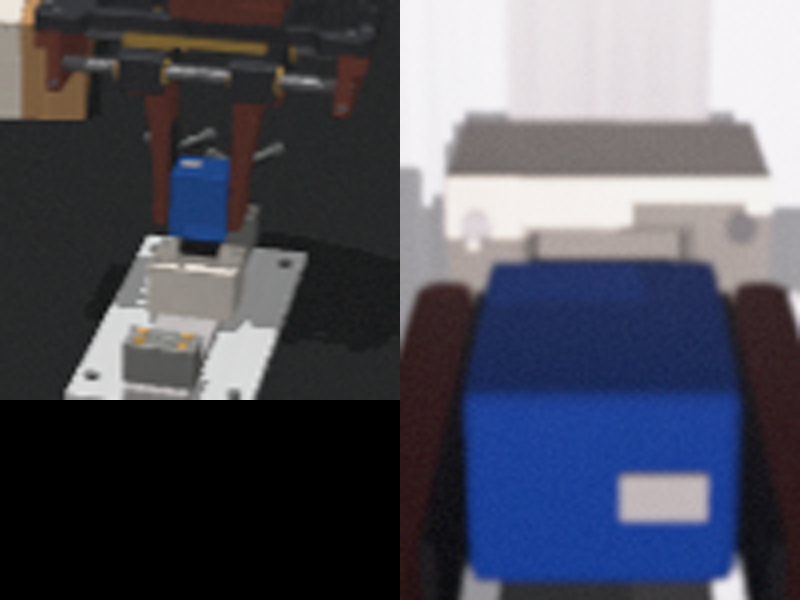

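The side view (left) shows the upright relay just above the socket. The wrist view (right) shows the socket's front top edge at crop row 178 and the hole mouth's front edge at about (527–690, 229), just ahead of the relay. I'll refit using both views.

Run:
```python
from h import *
import pickle
from scipy.optimize import least_squares
s,c=pickle.load(open("w4.pkl","rb"));T=np.array(c["tool_from_camera"]);K=np.array(c["K"])
Rt=R.from_euler("xyz",[180,0,90],degrees=True).as_matrix();C=np.array(s["position"])
A=(np.array([[165,313],[508,313],[173,549],[506,549],[203,153],[472,153]])/5+[250,200]-.5)
rel=np.array([[-16,13,24.2],[16,13,24.2],[-16,-13,24.2],[16,-13,24.2],[-16,13,-15.8],[16,13,-15.8]])/1000
def r2p(u,v):return [.534+u*.08/319,-.18-v*.145/579,.0455]
B=topix(c,np.array([r2p(*p) for p in((111.5,264.5),(214,264.5),(111.5,342.5),(214,342.5),(65,233),(259,233),(65,377),(259,377))]),s)
H=np.array([[sx*a,sy*b,0] for a,b in((13.25,10.25),(25,18)) for sy in(1,-1) for sx in(-1,1)])/1000
A2=(np.array([[65,393],[340,393],[74,578],[335,578],[90,265],[315,265]])/4+[267,165]-.5)
B2=(np.array([[47,178],[372,178],[127,229],[290,229],[55,122],[355,122]])/4+[267,165]-.5)
H2=np.array([[-25,18,0],[25,18,0],[-13.25,10.25,0],[13.25,10.25,0],[-25,18,-30],[25,18,-30]])/1000
step=np.array([-.00056,.062]);z1,z2=.1140,.0790
def proj(P,t,w):
    q=(P@Rt-T[:3,3]-t)@T[:3,:3]@R.from_rotvec(w).as_matrix()
    return cv2.projectPoints(q,np.zeros(3),np.zeros(3),K,dist(c))[0].reshape(-1,2)
def res(p,sr):
    t,w,dy,xy=p[:3],p[3:6],p[6],p[7:9]
    return np.r_[(proj(rel+[0,dy,0],t,w)-A).ravel(),(proj(H+[*(xy+step),.0455-z1],t,w)-B).ravel(),
      (proj(rel+[0,dy,0],t,w)-A2).ravel(),(proj(H2+[*xy,.0455-z2],t,w)-B2).ravel(),t/.003,w/sr,dy/.003]
for sr in(.001,.005,.015):
    o=least_squares(res,np.zeros(9),args=(sr,),x_scale=np.r_[[.001]*9])
    print(sr,(o.x*1000).round(2),"cost",round(o.cost,1),"move dx,dy",(o.x[7]*1000).round(2),((o.x[8]-o.x[6])*1000).round(2))
print(res(o.x,.01)[:52].reshape(-1,2).round(1).tolist())
```

```text
0.001 [ 1.67 -1.26 -4.27  0.28  0.11  0.42 -1.67  0.34 -0.97] cost 22.2 move dx,dy 0.34 0.7
0.005 [ 1.25 -1.3  -4.45  5.1   1.18  4.35 -1.25  0.63 -0.32] cost 20.6 move dx,dy 0.63 0.93
0.015 [ 0.44 -1.37 -4.78 14.39  2.07  6.54 -0.44  0.81  0.93] cost 18.7 move dx,dy 0.81 1.37
[[0.1, 0.7], [0.5, 0.2], [0.7, 0.8], [-0.6, 0.3], [-0.8, -0.4], [0.6, -0.8], [-0.1, -0.1], [0.4, -0.3], [0.1, 0.9], [0.5, 0.6], [0.0, 0.5], [0.7, 0.0], [0.2, -0.5], [1.0, -0.9], [-0.1, 0.0], [0.1, -0.5], [-0.2, 1.1], [-0.1, 0.6], [0.3, -1.0], [-0.8, -1.4], [-0.1, 0.5], [-1.6, -0.1], [-1.1, -0.8], [0.0, -1.1], [2.6, 0.8], [-2.5, 0.3]]
```

```bash
python3 -m pendant '[{"delta_pos":[0.001,0.0006,0.004],"delta_rot":[0,0,0],"gripper":0},{"delta_pos":[0.001,0.0006,0.0065],"delta_rot":[0,0,0],"gripper":0},{"delta_pos":[0.001,0.0006,0.008],"delta_rot":[0,0,0],"gripper":0},{"delta_pos":[0.001,0.0006,0.0095],"delta_rot":[0,0,0],"gripper":0},{"delta_pos":[0.001,0.0006,0.0095],"delta_rot":[0,0,0],"gripper":0}]'
python3 -c "
from station import ctrl
s=ctrl.observe();print(s['contact_force'],s['torque'],s['position'])"
```

```text
clock: 6.7
position: [0.5737, -0.2544, 0.0712]
tcp_rot: [180.0, 0.0, 89.9]
contact_force: [0.2, -2.6, -1.3]
gripper_width: 0.032
gripper_force: 20.0
[ 0.15603556 -2.63764726 -1.33019505] [-0.45686144 -0.10713712  0.02494328] [ 0.57369634 -0.25444339  0.07115531]
```

The foot is about 2 mm into the mouth with only a small −y side force. I'll ease toward −y and go on down.

```bash
python3 -m pendant '[{"delta_pos":[-0.0006,0,0],"delta_rot":[0,0,0],"gripper":0},{"delta_pos":[-0.0006,0,0.001],"delta_rot":[0,0,0],"gripper":0},{"delta_pos":[-0.0006,0,0.0025],"delta_rot":[0,0,0],"gripper":0},{"delta_pos":[-0.0006,0,0.0025],"delta_rot":[0,0,0],"gripper":0}]'
python3 -c "
from station import ctrl
s=ctrl.observe();print(s['contact_force'],s['torque'],s['position'])"
```

```text
clock: 7.1
position: [0.5734, -0.2545, 0.0689]
tcp_rot: [-180.0, 0.0, 89.9]
contact_force: [0.3, -1.9, -0.2]
gripper_width: 0.032
gripper_force: 20.0
[ 0.34812708 -1.90530556 -0.22240204] [-0.52067919 -0.13758012  0.00809783] [ 0.57343539 -0.25446861  0.06889023]
```

```bash
python3 -m pendant '[{"delta_pos":[-0.0006,0,0],"delta_rot":[0,0,0],"gripper":0},{"delta_pos":[-0.0006,0,0.002],"delta_rot":[0,0,0],"gripper":0},{"delta_pos":[-0.0006,0,0.004],"delta_rot":[0,0,0],"gripper":0},{"delta_pos":[-0.0006,0,0.004],"delta_rot":[0,0,0],"gripper":0}]'
python3 -c "
from station import ctrl
s=ctrl.observe();print(s['contact_force'],s['torque'],s['position'])"
```

```text
clock: 7.5
position: [0.5734, -0.2546, 0.0655]
tcp_rot: [-180.0, -0.0, 90.0]
contact_force: [0.4, -1.5, -1.5]
gripper_width: 0.0318
gripper_force: 20.0
[ 0.37711289 -1.51723923 -1.52669993] [-0.21072939 -0.03320184 -0.06290594] [ 0.57338933 -0.25457389  0.06552011]
```

```bash
python3 -m pendant '[{"delta_pos":[-0.0003,0,0.002],"delta_rot":[0,0,0],"gripper":0},{"delta_pos":[-0.0003,0,0.004],"delta_rot":[0,0,0],"gripper":0},{"delta_pos":[-0.0003,0,0.005],"delta_rot":[0,0,0],"gripper":0},{"delta_pos":[-0.0003,0,0.005],"delta_rot":[0,0,0],"gripper":0}]'
python3 -c "
from station import ctrl
s=ctrl.observe();print(s['contact_force'],s['torque'],s['position'])"
```

```text
clock: 7.9
position: [0.5734, -0.2547, 0.0616]
tcp_rot: [-180.0, -0.0, 90.0]
contact_force: [-0.1, -0.2, -1.4]
gripper_width: 0.0319
gripper_force: 20.0
[-0.10697185 -0.15570848 -1.35918894] [ 0.05667759 -0.04929101 -0.0189053 ] [ 0.57341637 -0.25471154  0.0616193 ]
```

```bash
for i in 1 2; do python3 -m pendant '[{"delta_pos":[0,0,0.0006],"delta_rot":[0,0,0],"gripper":0},{"delta_pos":[0,0,0.0006],"delta_rot":[0,0,0],"gripper":0},{"delta_pos":[0,0,0.0006],"delta_rot":[0,0,0],"gripper":0}]'; done
```

```text
clock: 8.2
position: [0.5736, -0.255, 0.0614]
tcp_rot: [-180.0, -0.0, 89.9]
contact_force: [-0.7, -0.6, -1.2]
gripper_width: 0.0318
gripper_force: 20.0
clock: 8.5
position: [0.5737, -0.255, 0.0613]
tcp_rot: [180.0, 0.0, 89.9]
contact_force: [-0.9, 0.9, 4.5]
gripper_width: 0.0318
gripper_force: 20.0
```

```bash
python3 -m pendant '[{"delta_pos":[0,0,0.0006],"delta_rot":[0,0,0],"gripper":0},{"delta_pos":[0,0,0.0006],"delta_rot":[0,0,0],"gripper":0},{"delta_pos":[0,0,0.0006],"delta_rot":[0,0,0],"gripper":0}]'
```

```text
clock: 8.8
position: [0.5737, -0.255, 0.0612]
tcp_rot: [180.0, -0.0, 89.9]
contact_force: [-2.6, 2.2, 8.2]
gripper_width: 0.0318
gripper_force: 20.0
```

It has reached a firm stop at seat height with 8 N. I'll release and retreat.

```bash
python3 -m pendant '[{"delta_pos":[0,0,-0.0006],"delta_rot":[0,0,0],"gripper":0},{"delta_pos":[0,0,-0.0006],"delta_rot":[0,0,0],"gripper":0.7},{"delta_pos":[0,0,-0.0006],"delta_rot":[0,0,0],"gripper":0.7},{"delta_pos":[0,0,-0.0006],"delta_rot":[0,0,0],"gripper":0.7},{"delta_pos":[0,0,-0.0006],"delta_rot":[0,0,0],"gripper":0.7}]'
python3 -m pendant '[{"delta_pos":[0,0,0],"delta_rot":[0,0,0],"gripper":0.7},{"delta_pos":[0,0,-0.02],"delta_rot":[0,0,0],"gripper":0.7},{"delta_pos":[0,0,-0.06],"delta_rot":[0,0,0],"gripper":0.7},{"delta_pos":[0,0,-0.12],"delta_rot":[0,0,0],"gripper":0.7},{"delta_pos":[-0.02,0,-0.15],"delta_rot":[0,0,0],"gripper":0.7}]'
python3 -m pendant '[{"delta_pos":[-0.06,0,0],"delta_rot":[0,0,0],"gripper":0.7},{"delta_pos":[-0.08,0,0],"delta_rot":[0,0,0],"gripper":0.7},{"delta_pos":[-0.08,0,0],"delta_rot":[0,0,0],"gripper":0.7}]'
python3 - <<'E'
from h import *
c=ctrl.capture("side");w=ctrl.capture("wrist")
a=cv2.resize(c["img"][70:190,310:410],None,fx=4,fy=4,interpolation=3)
b=cv2.resize(w["img"][50:170,267:367],None,fx=4,fy=4,interpolation=3)
save("end",np.hstack([a,b]))
E
```

```text
clock: 9.3
position: [0.5735, -0.2549, 0.0607]
tcp_rot: [-180.0, -0.0, 89.9]
contact_force: [-0.3, -0.2, -0.4]
gripper_width: 0.0593
gripper_force: 0.0
clock: 9.8
position: [0.5758, -0.2694, 0.186]
tcp_rot: [179.7, 0.0, 90.1]
contact_force: [0.9, -1.0, 0.0]
gripper_width: 0.0616
gripper_force: 0.0
clock: 10.1
position: [0.5722, -0.3389, 0.1819]
tcp_rot: [180.0, 0.1, 89.6]
contact_force: [-0.5, -0.1, -0.3]
gripper_width: 0.0617
gripper_force: 0.0
```

View pics/end.png

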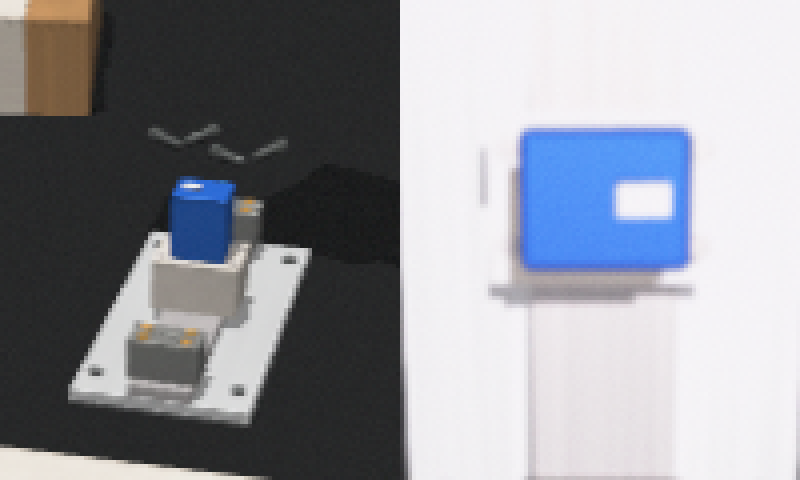

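The picture shows the blue relay upright in the socket, at (202,220) in the side view. Its block rests on the socket top and sits square to the rail, and the gripper is clear, so I'll hand the job in.

```bash
python3 -c "
from station import ctrl
print(ctrl.finish_job())"
```

```text
the job is handed in; nothing more can be done
None
```

The blue relay nearest the base is plugged upright and fully home in the socket, seated with about 8 N and let go, and the job was handed in at about 10 s of robot time; the hand-in returned no verdict.

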